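# Close the gearbox and fit its crank handle

### The job

Close up the gearbox: first lower the loose round cover over the upright shaft so that it sits seated and level on the housing rim, and let go of it. Then pull the crank handle by its red grip straight out from under the low rack until its hub is clear of the rack, let go of it lying flat on the bench, take it again by its hub, turn it to match the square shaft and lower it until it is fully home. Do not drop the cover or the crank, and leave the other tools and parts where they are.

Things in the scene. Friction and masses are not known exactly. Their poses are not given: they have to be found in the camera images.
- housing: gearbox housing, fixed: an upright open steel pot, 160 mm across, 148 mm inside, rim 70 mm above the bench. Origin at the centre of its underside, z up. An upright shaft rises from its middle: round, 34 mm thick, up to a shoulder at 101 mm; above it a 20 by 20 mm square end with sides facing the housing's x and y axes, straight for 30 mm, then tapering over 10 mm to 12 mm at its tip, 141 mm up
- shaft_seat (a point): centre of the shaft's shoulder, 101 mm above the bench, on which the crank's hub rests when fully home; x and y axes are square to the flats of the square end, z up
- cover: loose round aluminium cover, 160 mm across, 0.4 kg, lying right way up. Origin at the centre of its underside. Going up: a locating ring, 142 mm across, 6 mm high, that goes inside the rim; an 8 mm disc; a collar to grip, about 60 mm across, ten flat sides (one faces +x), 14 to 34 mm over the origin. A 42 mm hole runs through. Seated, the origin is 64 mm and the collar top 98 mm above the bench
- crank: loose crank, 160 mm long, 0.5 kg, right way up, steel hub under the rack. Origin at the centre of the hub's underside, z up. Hub: 46 by 46 mm block, 50 mm high, with a vertical 22 mm square through bore, sides along x and y. An aluminium arm, 24 mm wide, 14 mm thick, flush with the hub's underside, runs along -x to x = -135 mm and carries the red grip. Fits the shaft in any of four quarter turns
- crank_grip (a point): middle of the crank's upright red plastic grip, a round post 28 mm thick that stands on the arm from 14 to 84 mm above the bench; this point is at x = -120 mm, z = 50 mm in the crank's frame and has the crank's axes. The crank's centre of mass lies at x = -13 mm, within the hub
- rack: low grey rack fixed to the bench: a slatted steel roof on two side plates, 100 mm deep, 175 mm wide, open in front, a bar behind; free height 62 mm, top 70 mm. The crank's hub lies under it, its arm sticks out in front. Origin on the bench, midway between the side plates, 40 mm behind the roof's front edge; its -x axis points out of the open front
- bevel_gear: bystander: steel bevel gear, 76 mm across, 26 mm high, lying flat; origin at the centre of its underside
- bearing: bystander: steel ring bearing, 62 mm across, 16 mm high; origin at the centre of its underside
- screwdriver: bystander: screwdriver with a blue handle, 200 mm long, lying along its x axis; origin under its middle
- mallet: bystander: hammer with a wooden handle, 260 mm long, lying along its x axis; origin under its middle
- wrench: bystander: steel spanner, 180 mm long, lying along its x axis; origin under its middle
- oil_bottle: bystander: yellow bottle, 50 mm across, 130 mm high, standing; origin at the centre of its underside
- pinion: bystander: small brass gear, 54 mm across, 34 mm high; origin at the centre of its underside
There are look-alikes about, which are no part of the job. Several things have the shape of the crank; the one meant has the colours described above.

How it is judged:
By the outcome, as a careful person would: the job done as asked, in the order asked, and still so for the second after the job is handed in, with the robot touching nothing.
It also fails if it takes over 72 s, if anything falls off the work surface, if the arm or the gripper's body presses on something with over 40 N, if the wrist force passes 120 N, or if a joint passes its speed limit or range.

### The arm

A 7-joint arm with a two-finger parallel gripper is mounted at the origin on the work surface. World frame = base frame: x ahead of the robot, y to its left, z up, the work surface at z = 0. Lengths are in m, angles in rad, forces in N, time in s.
With the tool pointing down it reaches from about 0.425 to 0.925 m from the base axis. Payload 6.8 kg.
Tool frame: the origin (TCP) lies midway between the tips of the shut fingers; the grasp point (between the pads) lies 19 mm behind it; z points along the fingers, x is the direction in which the jaws open and shut, and the axes are right-handed (so a half turn about z gives the same grasp; the last joint's range is limited). The gripper opens to 88 mm and grips with 3 to 60 N. Pads are 20 mm wide; open, the fingers measure 115 mm over their backs; the gripper's body (75 mm by 178 mm) begins 61 mm behind the grasp point.
Start: joints at [1.201, 0.477, 0.022, 1.555, -0.011, 1.109, -0.083], TCP at [0.175, -0.652, 0.2] pointing down, gripper open.
Joint ranges: [-2.96, 2.96], [-0.34, 2.1], [-1.41, 1.46], [0.24, 2.44], [-1.37, 4.51], [0.17, 1.92], [-2.96, 2.96]. Speed limits (rad/s): [2.39, 2.39, 3.14, 3.14, 3.14, 3.14, 3.14].

### API

Orientations are given as a rotation vector (axis times angle).
In Python, from rig import manip, optics, workorder gives the robot as it stands.
- The arm moves only by the shell command python3 -m pendant 'ROWS' [OPENING]. ROWS is JSON, a list of rows, each an object of numbers: "dx", "dy", "dz": the shift along the tool's x, y, z in mm; "rx", "ry", "rz": the turn, a rotation vector about the tool's x, y, z in degrees. In form: [{"dx": .., "dy": .., "dz": .., "rx": .., "ry": .., "rz": ..}, ...]. A call has 1 to 12 rows; each row shifts and turns the commanded pose from where the row before left it, along the tool's axes as they then stand; what a row does not reach is not made up. A row lasts 1/8 s, in which the tool goes at most 62.5 mm and 10.7 degrees, less where a joint would pass 70% of its speed; a pose out of reach is approached as far as the arm can. A call is refused whole if a number of a shift passes 62.5 or a number of a turn 10.7, either way. A call with a gripper value outside its range is refused whole. OPENING is the closure, from -1 (fully open) to 1 (shut), set as the call begins (- or left out, the last holds). The fingers move at their own pace and stop on an object; the grip force is fixed at half the most. Time passes only in rows, so rows that do not move let the fingers close. It gives the time, the measured TCP pose, the force and the opening at its end, in the units of the state.
- manip.state(): the state, without advancing time (a new reading comes with each control period).
- optics.get_image(name): name is "scene" or "side" or "wrist"; returns (picture, depth): 420x560x3 uint8, red, green, blue; 420x560 float32, m along the optical axis (not along the pixel's ray), 0 where there is no reading.
- optics.camera_model(name): a dict with "K" (3x3 intrinsics, pixels), "view" (4x4, takes a point from world to camera coordinates). Camera axes: x right, y up, looking along -z (the intrinsics and any distortion apply to the point x, -y, -z); pixel columns grow to the right and rows downward; lengths in m; the calibration is good to about 2 mm. A picture is of the moment at which its call begins: read the wrist's pose just before it. camera_model takes no time and is no camera call; for the wrist camera it gives the pose at the moment of the call.
- workorder.job_done(): hands the job in, once; it reports no verdict.
The state is a dict: "time_s": time; "joint_positions": joint angles; "qd": joint speeds; "tau": joint torques, N m; "eef_pos": TCP position; "eef_rot": TCP orientation; "ft_force": force on the tool from outside, world axes, zero at the start; "ft_torque": the same for the moment, N m; "grip_width": finger opening in m.
Only numpy, scipy, OpenCV 4.12 (cv2) and the standard library are available. Lean on these libraries where they do the work, as an engineer would, in place of code of your own. Each camera call takes 0.05 s, during which the arm holds its last target. There are 200 camera calls.

## Working session

There is one attempt and no reset: what is moved stays moved. The work goes in short steps, Python scripts to look and compute and a shell command to move; the robot and the scene stay as the last step left them, time stands still between calls to the robot, and variables do not carry over. Pictures are saved under pics/ and viewed, about 8 in all and at most 12, crops included, and the job is handed in when it is done.

```bash
mkdir -p pics; ls
cat > h.py <<'E'
import numpy as np,cv2
from rig import manip,optics,workorder
from scipy.spatial.transform import Rotation as R
def grab(n,save=None):
    m=optics.camera_model(n); im,d=optics.get_image(n)
    if save: cv2.imwrite('pics/'+save,im[:,:,::-1])
    return im,d,m
def cloud(d,m):
    K=m['K'];v,u=np.indices(d.shape)
    P=np.stack([(u-K[0][2])/K[0][0]*d,-(v-K[1][2])/K[1][1]*d,-d],-1)
    T=np.linalg.inv(np.array(m['view']))
    return P@T[:3,:3].T+T[:3,3]
def st():
    s=manip.state();return s
E
python3 - <<'E'
from h import *
a,d,m=grab('scene','scene0.png');b,d2,m2=grab('side','side0.png')
np.savez('s0.npz',a=a,d=d,b=b,d2=d2)
for x in(m,m2):print({k:np.round(v,3).tolist() if k!='name' else v for k,v in x.items()})
s=st();print(s['eef_pos'],s['eef_rot'],s['time_s'],s['grip_width'],R.from_rotvec(s['eef_rot']).as_matrix().round(3))
print((d>0).mean(),(d2>0).mean())
E
```

```text
pics
{'K': [[503.14, 0.0, 283.737], [0.0, 503.14, 208.52], [0.0, 0.0, 1.0]], 'view': [[-0.444, 0.896, 0.001, 0.249], [-0.76, -0.377, 0.53, 0.395], [0.475, 0.234, 0.848, -1.856], [0.0, 0.0, 0.0, 1.0]]}
{'K': [[481.906, 0.0, 284.969], [0.0, 481.906, 214.668], [0.0, 0.0, 1.0]], 'view': [[-0.965, -0.262, 0.016, 0.566], [0.216, -0.758, 0.615, -0.17], [-0.149, 0.597, 0.788, -1.369], [0.0, 0.0, 0.0, 1.0]]}
[ 0.1745372  -0.65145588  0.1996013 ] [-2.49166460e+00  1.91196326e+00  2.08202589e-03] 0.1 0.08826232564183889 [[ 0.259 -0.966 -0.001]
 [-0.966 -0.259  0.002]
 [-0.002  0.    -1.   ]]
0.9958503401360544 0.9962712585034014
```

View pics/scene0.png

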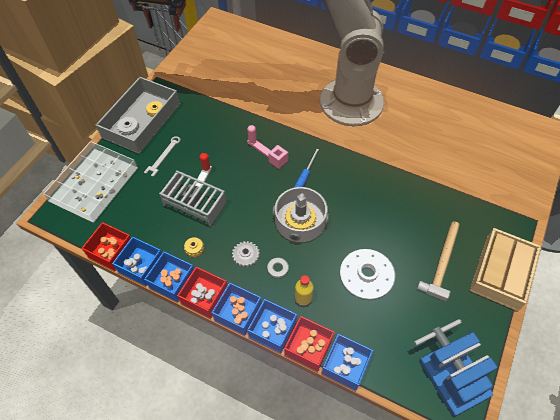

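View pics/side0.png

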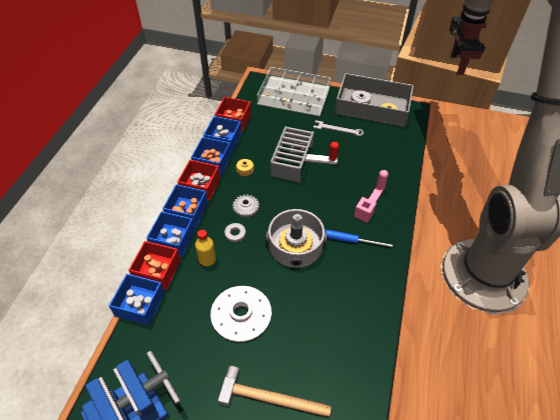

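The scene view shows the cover at (368,273), the housing at (300,213), the rack at (193,197) and a red post at (204,160) on a light arm going under the rack. In the side view they are at (241,311), (297,237), (292,155) and (334,152). There are two crank-shaped candidates: the all-pink one at scene (268,147), lying free, and the red-gripped one at (204,165), under the rack. The second fits the description (red grip, aluminium arm, hub under the rack).

```bash
cat > m0.py <<'E'
from h import *
z=np.load('s0.npz');hs={}
for n,ik,dk in(('scene','a','d'),('side','b','d2')):
    m=optics.camera_model(n);P=cloud(z[dk],m);im=z[ik].astype(int);hs[n]=P
    r,g,b=im[...,0],im[...,1],im[...,2]
    seeds={'scene':dict(cover=(368,273),hous=(300,213),rack=(193,197),grip=(204,160)),'side':dict(cover=(241,311),hous=(297,237),rack=(292,155),grip=(334,152))}[n]
    def near(c,rad): return np.hypot(P[...,0]-c[0],P[...,1]-c[1])<rad
    def circ(mask,lab):
        Q=P[mask];zz=np.median(Q[:,2]);hull=cv2.convexHull((Q[:,:2]*1000).astype(np.float32))
        c,rr=cv2.minEnclosingCircle(hull);print(n,lab,'n',len(Q),'z',zz.round(4),'c',np.round(c,1),'r',round(rr,1))
        return np.array(c)/1000
    u,v=seeds['cover'];c0=np.median(P[v-30:v+30,u-30:u+30].reshape(-1,3),0)
    circ(near(c0,.12)&(P[...,2]>.007)&(P[...,2]<.022),'cover disc'); circ(near(c0,.06)&(P[...,2]>.028)&(P[...,2]<.045),'collar')
    u,v=seeds['hous'];c0=np.median(P[v-25:v+25,u-25:u+25].reshape(-1,3),0)
    c=circ(near(c0,.11)&(P[...,2]>.064)&(P[...,2]<.076),'rim')
    circ(near(c,.05)&(P[...,2]>.125)&(P[...,2]<.16),'shaft tip')
    circ(near(c,.04)&(P[...,2]>.104)&(P[...,2]<.13),'square')
    u,v=seeds['grip'];k=np.zeros(r.shape,bool);k[v-20:v+25,u-15:u+15]=1
    red=k&(r>120)&(g<60)&(b<60);Q=P[red];t=red&(P[...,2]>.08);print('red z',Q[:,2].min(),Q[:,2].max());circ(red,'grip');
    if t.sum()>5:circ(t,'grip top')
    u,v=seeds['rack'];c0=np.median(P[v-10:v+10,u-10:u+10].reshape(-1,3),0)
    mk=near(c0,.13)&(P[...,2]>.064)&(P[...,2]<.074)&~red;q=(P[mk][:,:2]*1000).astype(np.float32);box=cv2.minAreaRect(q);print('rack',box,np.median(P[mk][:,2]));print(cv2.boxPoints(box).round(0).tolist())
    crop=im[seeds['grip'][1]-60:seeds['grip'][1]+60,seeds['grip'][0]-70:seeds['grip'][0]+90].astype(np.uint8)
    hs[n+'c']=cv2.resize(crop,None,fx=2.5,fy=2.5,interpolation=cv2.INTER_CUBIC)
cv2.imwrite('pics/crop0.png',np.hstack([hs['scenec'],hs['sidec']])[:,:,::-1])
E
python3 m0.py
```

```text
scene cover disc n 1914 z 0.0143 c [625.6 306.5] r 119.0
scene collar n 175 z 0.0342 c [626.7 304. ] r 31.3
scene rim n 360 z 0.0694 c [544.9  46.8] r 81.9
scene shaft tip n 52 z 0.1376 c [543.3  48.2] r 14.6
scene square n 49 z 0.1159 c [547.3  47.6] r 14.8
red z 0.019058428019910867 0.08974876855060843
scene grip n 76 z 0.077 c [ 510.3 -314.9] r 15.7
scene grip top n 24 z 0.0841 c [ 510.4 -313.8] r 12.1
rack ((603.1502075195312, -279.70660400390625), (177.86895751953125, 176.6035614013672), 89.53654479980469) 0.06819900656461497
[[514.0, -368.0], [691.0, -369.0], [692.0, -191.0], [516.0, -190.0]]
side cover disc n 2331 z 0.0147 c [625.7 301.9] r 117.8
side collar n 221 z 0.0341 c [626.1 303.3] r 30.5
side rim n 446 z 0.0695 c [542.5  46.8] r 82.5
side shaft tip n 61 z 0.1362 c [542.5  49.6] r 12.4
side square n 61 z 0.1164 c [542.2  52.1] r 15.2
red z -0.0031433940651062198 0.08856886533921426
side grip n 47 z 0.0833 c [ 509.3 -357.1] r 53.9
side grip top n 32 z 0.084 c [ 508.3 -313.9] r 12.6
rack ((603.583251953125, -280.39306640625), (182.2147674560547, 176.7915802001953), 89.75558471679688) 0.06830210886711208
[[515.0, -371.0], [692.0, -372.0], [692.0, -190.0], [516.0, -189.0]]
```

View pics/crop0.png

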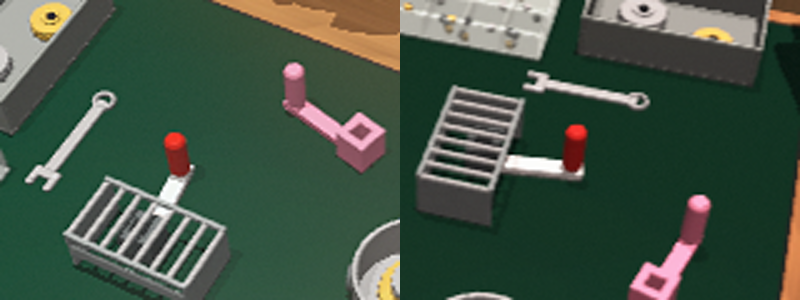

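The crop confirms it: the red post stands on a light aluminium arm going under the rack, and the other crank is pink all over. The cover is at about (626, 304) mm, with its collar top at 34 mm. The housing is at about (544, 47) mm and the grip at about (509, -314) mm. Next I move to the cover.

```bash
python3 -m pendant '[{"rz":-10,"dz":-5},{"rz":-10,"dz":-5},{"rz":-10,"dz":-5},{"rz":-10,"dz":-5},{"rz":-10,"dz":-5},{"rz":-10,"dz":-5},{"rz":-10},{"rz":-10},{"rz":-10}]'
python3 -m pendant '[{"dx":46.6,"dy":-28.9},{"dx":46.6,"dy":-28.9},{"dx":46.6,"dy":-28.9},{"dx":46.6,"dy":-28.9},{"dx":46.6,"dy":-28.9},{"dx":46.6,"dy":-28.9},{"dx":46.6,"dy":-28.9},{"dx":46.6,"dy":-28.9},{"dx":46.6,"dy":-28.9},{"dx":46.6,"dy":-28.9}]'
python3 -m pendant '[{"dx":18.3,"dy":-48.9},{"dx":18.3,"dy":-48.9},{"dx":18.3,"dy":-48.9},{"dx":18.3,"dy":-48.9},{"dx":18.3,"dy":-48.9},{"dx":18.3,"dy":-48.9},{"dx":18.3,"dy":-48.9},{"dx":18.3,"dy":-48.9},{"dx":18.3,"dy":-48.9},{"dx":18.3,"dy":-48.9},{}]'
python3 - <<'E'
from h import *
a,d,m=grab('wrist','w1.png');np.savez('w1.npz',a=a,d=d,K=m['K'],view=m['view'])
s=st();print(s['joint_positions'],s['ft_force']);T=np.linalg.inv(m['view']);print(T.round(3))
E
```

```text
[ 1.20092422  0.47763685  0.02231684  1.55618831 -0.01147933  1.10928362
 -0.08307329] [-0.46851511  0.91340144 -1.04478079]
[[ 0.26   0.928  0.268  0.248]
 [-0.966  0.25   0.069 -0.632]
 [-0.003 -0.277  0.961  0.384]
 [ 0.     0.     0.     1.   ]]invalid input at $[0]: expected keys dx, dy, dz, rx, ry, rz
invalid input at $[0]: expected keys dx, dy, dz, rx, ry, rz
invalid input at $[0]: expected keys dx, dy, dz, rx, ry, rz
```

View pics/w1.png

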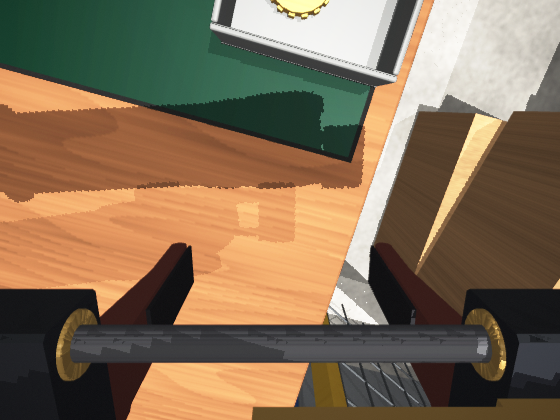

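All six keys are needed; the moves were refused and nothing has moved. This wrist picture shows only the bare bench, the fingers and a bin. I'll resend.

```bash
python3 -m pendant '[{"dx":0,"dy":0,"dz":-5,"rx":0,"ry":0,"rz":-10},{"dx":0,"dy":0,"dz":-5,"rx":0,"ry":0,"rz":-10},{"dx":0,"dy":0,"dz":-5,"rx":0,"ry":0,"rz":-10},{"dx":0,"dy":0,"dz":-5,"rx":0,"ry":0,"rz":-10},{"dx":0,"dy":0,"dz":-10,"rx":0,"ry":0,"rz":-10},{"dx":0,"dy":0,"dz":-10,"rx":0,"ry":0,"rz":-10},{"dx":0,"dy":0,"dz":-10,"rx":0,"ry":0,"rz":-10},{"dx":0,"dy":0,"dz":0,"rx":0,"ry":0,"rz":-10},{"dx":0,"dy":0,"dz":0,"rx":0,"ry":0,"rz":-10}]' &&
python3 -m pendant '[{"dx":46.6,"dy":-28.9,"dz":0,"rx":0,"ry":0,"rz":0},{"dx":46.6,"dy":-28.9,"dz":0,"rx":0,"ry":0,"rz":0},{"dx":46.6,"dy":-28.9,"dz":0,"rx":0,"ry":0,"rz":0},{"dx":46.6,"dy":-28.9,"dz":0,"rx":0,"ry":0,"rz":0},{"dx":46.6,"dy":-28.9,"dz":0,"rx":0,"ry":0,"rz":0},{"dx":46.6,"dy":-28.9,"dz":0,"rx":0,"ry":0,"rz":0},{"dx":46.6,"dy":-28.9,"dz":0,"rx":0,"ry":0,"rz":0},{"dx":46.6,"dy":-28.9,"dz":0,"rx":0,"ry":0,"rz":0},{"dx":46.6,"dy":-28.9,"dz":0,"rx":0,"ry":0,"rz":0},{"dx":46.6,"dy":-28.9,"dz":0,"rx":0,"ry":0,"rz":0}]' &&
python3 -m pendant '[{"dx":21.5,"dy":-45.5,"dz":0,"rx":0,"ry":0,"rz":0},{"dx":21.5,"dy":-45.5,"dz":0,"rx":0,"ry":0,"rz":0},{"dx":21.5,"dy":-45.5,"dz":0,"rx":0,"ry":0,"rz":0},{"dx":21.5,"dy":-45.5,"dz":0,"rx":0,"ry":0,"rz":0},{"dx":21.5,"dy":-45.5,"dz":0,"rx":0,"ry":0,"rz":0},{"dx":21.5,"dy":-45.5,"dz":0,"rx":0,"ry":0,"rz":0},{"dx":21.5,"dy":-45.5,"dz":0,"rx":0,"ry":0,"rz":0},{"dx":21.5,"dy":-45.5,"dz":0,"rx":0,"ry":0,"rz":0},{"dx":21.5,"dy":-45.5,"dz":0,"rx":0,"ry":0,"rz":0},{"dx":21.5,"dy":-45.5,"dz":0,"rx":0,"ry":0,"rz":0},{"dx":0,"dy":0,"dz":0,"rx":0,"ry":0,"rz":0}]'
python3 - <<'E'
from h import *
a,d,m=grab('wrist','w2.png');np.savez('w2.npz',a=a,d=d,K=m['K'],view=m['view'])
s=st();print(s['joint_positions'],s['ft_force'],s['eef_pos'])
P=cloud(d,m);nr=np.hypot(P[...,0]-.626,P[...,1]-.3035)
for lo,hi,r in((.029,.040,.05),(.009,.02,.1)):
    k=(P[...,2]>lo)&(P[...,2]<hi)&(nr<r);Q=P[k];h=cv2.convexHull((Q[:,:2]*1000).astype(np.float32));c,rr=cv2.minEnclosingCircle(h)
    print(len(Q),np.median(Q[:,2]),c,rr)
    if hi<=.04 and lo>.02:
        # flat yaw: support width vs angle
        for t in range(0,36,3):
            w=[np.ptp(h[:,0]@np.array([np.cos(np.radians(t+36*i)),np.sin(np.radians(t+36*i))])) for i in range(5)];print(t,round(np.mean(w),2),end='; ')
        print()
E
```

```text
time_s: 1.27
eef_pos: [0.1745, -0.6519, 0.2502]
eef_rot: [-3.113, -0.419, 0.0]
ft_force: [0.2, 0.2, -0.7]
grip_width: 0.088
time_s: 2.52
eef_pos: [0.5508, -0.251, 0.2503]
eef_rot: [3.115, 0.409, -0.001]
ft_force: [0.2, -0.4, 0.3]
grip_width: 0.0878
time_s: 3.9
eef_pos: [0.6383, 0.2485, 0.2498]
eef_rot: [-3.11, -0.421, 0.002]
ft_force: [-0.0, 0.5, -1.0]
grip_width: 0.0878
[-0.03397782  0.53286197 -0.63852495  1.43685017  0.32045062  1.27805432
 -0.43303915] [ 0.75103952 -0.42738267 -0.22647636] [0.63906603 0.24519633 0.24973133]
1206 0.033773150658706536 (623.9652099609375, 305.2657470703125) 29.85940170288086
0 59.1; 3 58.98; 6 58.9; 9 59.08; 12 59.28; 15 59.33; 18 59.26; 21 59.04; 24 58.9; 27 59.0; 30 59.12; 33 59.14; 
13017 0.013923797967856477 (624.0573120117188, 305.28057861328125) 79.92253112792969
```

View pics/w2.png

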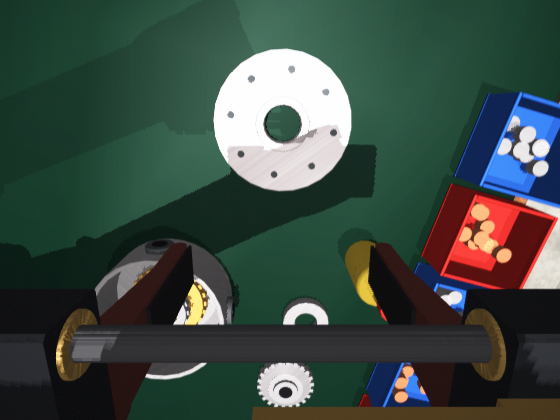

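The wrist view shows the cover at (283,122), with the oil bottle, bearing and gear well clear of it. The cover centre is at (624, 305) mm. I'll estimate the collar's flat angle from its edge radii.

Run:
```python
from h import *
z=np.load('w2.npz');m=dict(K=z['K'],view=z['view']);d=z['d'];P=cloud(d,m)
X=P[...,0]*1e3-624;Y=P[...,1]*1e3-305.3
k=(P[...,2]>.027)&(P[...,2]<.042)&(np.hypot(X,Y)<40)
x,y=X[k],Y[k];th=np.degrees(np.arctan2(y,x));r=np.hypot(x,y)
A=[];B=[]
for t in range(-180,180,4):
    s=(th>=t)&(th<t+4)
    if s.sum()>3:A.append(t+2);B.append(np.sort(r[s])[-2:].mean())
A=np.radians(A);B=np.array(B)
M=np.c_[np.ones_like(A),np.cos(A),np.sin(A),np.cos(2*A),np.sin(2*A)]
for n in(7,8,9,10,11,12,13):
    M2=np.c_[M,np.cos(n*A),np.sin(n*A)];c=np.linalg.lstsq(M2,B,rcond=None)[0]
    print(n,np.hypot(*c[-2:]).round(3),'corner at',(np.degrees(np.arctan2(c[-1],c[-2]))/n).round(1),'mod',360/n, c[:3].round(2))
```

```text
7 0.08 corner at -16.8 mod 51.42857142857143 [29.01  0.09  0.06]
8 0.053 corner at 14.9 mod 45.0 [29.01  0.09  0.06]
9 0.069 corner at 6.7 mod 40.0 [29.01  0.09  0.06]
10 0.013 corner at 1.1 mod 36.0 [29.01  0.09  0.06]
11 0.046 corner at 8.0 mod 32.72727272727273 [29.01  0.09  0.06]
12 0.034 corner at 10.2 mod 30.0 [29.01  0.09  0.06]
13 0.071 corner at 13.1 mod 27.692307692307693 [29.01  0.09  0.06]
```

The collar top is effectively round to the camera, so the flat angle can't be read. I'll grasp and judge it by the opening.

```bash
python3 -m pendant '[{"dx":0.5,"dy":-31,"dz":25,"rx":0,"ry":0,"rz":0},{"dx":0.5,"dy":-31,"dz":25,"rx":0,"ry":0,"rz":0},{"dx":0,"dy":0,"dz":40,"rx":0,"ry":0,"rz":0},{"dx":0,"dy":0,"dz":40,"rx":0,"ry":0,"rz":0},{"dx":0,"dy":0,"dz":40,"rx":0,"ry":0,"rz":0},{"dx":0,"dy":0,"dz":30,"rx":0,"ry":0,"rz":0},{"dx":0,"dy":0,"dz":15,"rx":0,"ry":0,"rz":0},{"dx":0,"dy":0,"dz":10,"rx":0,"ry":0,"rz":0},{"dx":0,"dy":0,"dz":6,"rx":0,"ry":0,"rz":0},{"dx":0,"dy":0,"dz":0,"rx":0,"ry":0,"rz":0}]' -1
python3 -m pendant '[{"dx":0,"dy":0,"dz":0,"rx":0,"ry":0,"rz":0},{"dx":0,"dy":0,"dz":0,"rx":0,"ry":0,"rz":0},{"dx":0,"dy":0,"dz":0,"rx":0,"ry":0,"rz":0},{"dx":0,"dy":0,"dz":0,"rx":0,"ry":0,"rz":0},{"dx":0,"dy":0,"dz":0,"rx":0,"ry":0,"rz":0},{"dx":0,"dy":0,"dz":0,"rx":0,"ry":0,"rz":0}]' 1
```

```text
time_s: 5.2
eef_pos: [0.6252, 0.3031, 0.0199]
eef_rot: [-3.115, -0.41, -0.001]
ft_force: [-1.4, 0.3, -0.8]
grip_width: 0.0879
time_s: 5.95
eef_pos: [0.6249, 0.303, 0.0194]
eef_rot: [3.115, 0.41, -0.0]
ft_force: [-0.3, 0.6, 0.4]
grip_width: 0.0314
```

Run:
```python
from h import *
a,d,m=grab('wrist','w3.png');np.savez('w3.npz',a=a,d=d,K=m['K'],view=m['view'])
b,e,n=grab('side');c=cv2.resize(b[270:360,180:310],None,fx=4,fy=4)[:,:,::-1]
cv2.imwrite('pics/w3.png',np.hstack([cv2.resize(a[:,:,::-1],(480,360)),cv2.resize(c,(320,360))]))
s=st();print(s['grip_width'],s['ft_force'],s['eef_pos'])
```

```text
0.0231430970941964 [-0.05959912  0.74680023 -0.74934018] [0.62487174 0.3030346  0.01943258]
```

View pics/w3.png

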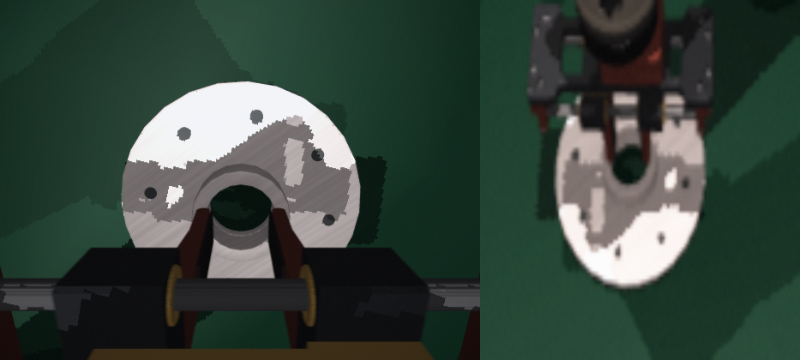

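Run:
```python
from h import *
z=np.load('w3.npz');m=dict(K=z['K'],view=z['view']);P=cloud(z['d'],m);a=z['a']
s=st();Rm=R.from_rotvec(s['eef_rot']).as_matrix();T=(P-s['eef_pos'])@Rm*1000
np.set_printoptions(suppress=True,linewidth=200)
for v in(236,242,246,250,256,264,275):
    print(v,[(u,T[v,u].round(0).astype(int).tolist()) for u in (215,225,232,240,250,280,310,325,335,345)])
```

```text
236 [(215, [-37, -5, 5]), (225, [-31, -5, 6]), (232, [-24, -13, -15]), (240, [-20, -13, -15]), (250, [-18, 0, 18]), (280, [0, 0, 18]), (310, [18, 0, 18]), (325, [23, -12, -15]), (335, [28, -12, -13]), (345, [37, -5, 6])]
242 [(215, [-37, -1, 6]), (225, [-28, -9, -15]), (232, [-25, -9, -14]), (240, [-21, -9, -14]), (250, [-18, 4, 18]), (280, [0, 4, 19]), (310, [18, 4, 19]), (325, [23, -9, -15]), (335, [28, -9, -14]), (345, [37, -1, 5])]
246 [(215, [-37, 1, 6]), (225, [-28, -7, -14]), (232, [-23, -12, -27]), (240, [-19, -12, -26]), (250, [-19, 7, 19]), (280, [0, 7, 19]), (310, [18, 6, 18]), (325, [21, -12, -26]), (335, [28, -7, -15]), (345, [37, 1, 6])]
250 [(215, [-38, 4, 6]), (225, [-29, -4, -14]), (232, [-22, -12, -32]), (240, [-19, -12, -32]), (250, [-19, 9, 19]), (280, [0, 9, 18]), (310, [18, 9, 18]), (325, [21, -12, -33]), (335, [28, -5, -15]), (345, [37, 4, 6])]
256 [(215, [-38, 8, 6]), (225, [-29, -1, -14]), (232, [-21, -12, -39]), (240, [-18, -12, -39]), (250, [-18, 9, 9]), (280, [0, 13, 18]), (310, [18, 9, 10]), (325, [20, -12, -40]), (335, [25, -12, -38]), (345, [37, 8, 6])]
264 [(215, [-38, 12, 5]), (225, [-23, -12, -47]), (232, [-20, -12, -48]), (240, [-17, -11, -45]), (250, [-17, 10, 1]), (280, [0, 19, 19]), (310, [17, 11, 1]), (325, [19, -12, -46]), (335, [23, -12, -46]), (345, [38, 13, 6])]
275 [(215, [-39, 20, 7]), (225, [-22, -12, -57]), (232, [-19, -12, -57]), (240, [-16, -10, -53]), (250, [-16, 11, -11]), (280, [0, 19, 5]), (310, [16, 12, -10]), (325, [18, -11, -56]), (335, [22, -12, -57]), (345, [26, -12, -57])]
```

```bash
python3 - <<'E'
from h import *
for f,pos in(('w1',(.17454,-.65146,.1996)),('w2',(.63907,.2452,.24973))):
    z=np.load(f+'.npz');m=dict(K=z['K'],view=z['view']);P=cloud(z['d'],m)
    V=np.array(m['view']);T0=np.linalg.inv(V)
    yaw=T0[:3,0]; x=np.array([yaw[0],yaw[1],0]);x/=np.linalg.norm(x);y=np.array([x[1],-x[0],0]);Rm=np.c_[x,y,[0,0,-1]]
    T=(P-np.array(pos))@Rm*1000
    for v in(243,248,255,270,290):print(f,v,[(u,T[v,u].round(0).astype(int).tolist()) for u in(172,180,186,190,194,372,380,390)])
s=st();print(s['grip_width'],s['eef_pos'],s['time_s'])
E
python3 -m pendant '[{"dx":0,"dy":0,"dz":0,"rx":0,"ry":0,"rz":0},{"dx":0,"dy":0,"dz":0,"rx":0,"ry":0,"rz":0}]' 1
```

```text
w1 243 [(172, [-126, 77, 198]), (180, [-49, -11, -23]), (186, [-110, 77, 199]), (190, [-106, 77, 200]), (194, [-101, 77, 199]), (372, [308, 375, 947]), (380, [48, -12, -23]), (390, [328, 324, 818])]
w1 248 [(172, [-51, -12, -30]), (180, [-48, -12, -30]), (186, [-46, -10, -25]), (190, [-44, -9, -24]), (194, [-102, 84, 200]), (372, [44, -10, -25]), (380, [46, -12, -30]), (390, [51, -11, -29])]
w1 255 [(172, [-49, -11, -36]), (180, [-46, -11, -37]), (186, [-44, -9, -32]), (190, [-44, -6, -25]), (194, [-102, 92, 199]), (372, [44, -7, -26]), (380, [45, -10, -35]), (390, [48, -12, -38])]
w1 270 [(172, [-45, -10, -50]), (180, [-44, -7, -44]), (186, [-44, -2, -34]), (190, [-45, 1, -26]), (194, [-104, 112, 200]), (372, [44, 0, -28]), (380, [44, -6, -41]), (390, [46, -9, -46])]
w1 290 [(172, [-44, -4, -55]), (180, [-44, 2, -45]), (186, [-44, 7, -36]), (190, [-110, 138, 199]), (194, [-106, 138, 200]), (372, [44, 10, -30]), (380, [44, 3, -43]), (390, [44, -5, -56])]
w2 243 [(172, [-130, 78, 214]), (180, [-48, -15, -24]), (186, [-121, 88, 240]), (190, [-117, 89, 244]), (194, [-113, 91, 248]), (37
[... 326 characters left out ...]
-44, -13, -32]), (190, [-43, -10, -26]), (194, [-106, 95, 218]), (372, [44, -11, -27]), (380, [46, -14, -34]), (390, [49, -15, -38])]
w2 270 [(172, [-45, -14, -49]), (180, [-43, -10, -43]), (186, [-44, -6, -33]), (190, [-44, -3, -27]), (194, [-99, 100, 186]), (372, [44, -4, -29]), (380, [44, -10, -41]), (390, [47, -12, -47])]
w2 290 [(172, [-44, -7, -55]), (180, [-44, -2, -45]), (186, [-44, 3, -36]), (190, [-115, 145, 222]), (194, [-110, 144, 221]), (372, [44, 6, -31]), (380, [44, -1, -43]), (390, [45, -8, -55])]
0.0231430970941964 [0.62487174 0.3030346  0.01943258] 6.05
time_s: 6.3
eef_pos: [0.6249, 0.303, 0.0195]
eef_rot: [-3.115, -0.41, -0.0]
ft_force: [-0.2, -0.1, -0.3]
grip_width: 0.003
```

The fingers closed to 3 mm without contact. The wrist depth puts the fingertips about 24 mm behind the reported TCP, which means they are above the collar. Measured tip height is about 43 mm, against a collar top of 34 mm. I'll open, go about 24 mm lower with force checks, and grasp.

```bash
python3 -m pendant '[{"dx":0,"dy":0,"dz":0,"rx":0,"ry":0,"rz":0},{"dx":0,"dy":0,"dz":0,"rx":0,"ry":0,"rz":0},{"dx":0,"dy":0,"dz":0,"rx":0,"ry":0,"rz":0},{"dx":0,"dy":0,"dz":0,"rx":0,"ry":0,"rz":0},{"dx":0,"dy":0,"dz":0,"rx":0,"ry":0,"rz":0},{"dx":0,"dy":0,"dz":0,"rx":0,"ry":0,"rz":0},{"dx":0,"dy":0,"dz":0,"rx":0,"ry":0,"rz":0},{"dx":0,"dy":0,"dz":0,"rx":0,"ry":0,"rz":0},{"dx":0,"dy":0,"dz":4,"rx":0,"ry":0,"rz":0},{"dx":0,"dy":0,"dz":6,"rx":0,"ry":0,"rz":0},{"dx":0,"dy":0,"dz":6,"rx":0,"ry":0,"rz":0},{"dx":0,"dy":0,"dz":0,"rx":0,"ry":0,"rz":0}]' -1
python3 -m pendant '[{"dx":0,"dy":0,"dz":3,"rx":0,"ry":0,"rz":0},{"dx":0,"dy":0,"dz":2,"rx":0,"ry":0,"rz":0},{"dx":0,"dy":0,"dz":1,"rx":0,"ry":0,"rz":0},{"dx":0,"dy":0,"dz":0,"rx":0,"ry":0,"rz":0}]'
```

```text
time_s: 7.8
eef_pos: [0.6244, 0.3027, 0.0025]
eef_rot: [3.114, 0.41, -0.002]
ft_force: [-0.3, -0.5, 0.7]
grip_width: 0.088
time_s: 8.3
eef_pos: [0.6249, 0.303, -0.0026]
eef_rot: [3.115, 0.41, 0.0]
ft_force: [-0.3, 0.1, -0.2]
grip_width: 0.0879
```

```bash
python3 -m pendant '[{"dx":0,"dy":0,"dz":0,"rx":0,"ry":0,"rz":0},{"dx":0,"dy":0,"dz":0,"rx":0,"ry":0,"rz":0},{"dx":0,"dy":0,"dz":0,"rx":0,"ry":0,"rz":0},{"dx":0,"dy":0,"dz":0,"rx":0,"ry":0,"rz":0},{"dx":0,"dy":0,"dz":0,"rx":0,"ry":0,"rz":0}]' 1
python3 - <<'E'
from h import *
a,d,m=grab('wrist');np.savez('w4.npz',a=a,d=d,K=m['K'],view=m['view'])
s=st();Rm=R.from_rotvec(s['eef_rot']).as_matrix();P=cloud(d,m);T=(P-s['eef_pos'])@Rm*1000
print(s['grip_width'],s['ft_force'],s['ft_torque'],s['joint_positions'])
# collar/disc in tool frame
k=(np.hypot(T[...,0],T[...,1])<90)&(abs(P[...,2]-.014)<.004);print(np.median(P[k][:,2]),k.sum())
h=cv2.convexHull(T[k][:,:2].astype(np.float32));print(cv2.minEnclosingCircle(h))
E
```

```text
time_s: 8.93
eef_pos: [0.625, 0.303, -0.0025]
eef_rot: [-3.115, -0.41, -0.0]
ft_force: [-0.1, -0.3, 1.3]
grip_width: 0.0596
0.05985270371350647 [ 0.84623288 -0.89458474  0.64958128] [-0.04564952 -0.16466568  0.01487918] [-0.17984519  0.79330383 -0.54300867  1.60726416  0.49725227  0.88218108
 -0.65063484]
0.0139078538420465 43280
((0.07071129232645035, -1.9601479768753052), 80.06304931640625)
```

The grip is on flats (59.7 mm wide). I'll lift, and fit the housing rim from the stored views.

```bash
python3 -m pendant '[{"dx":0,"dy":0,"dz":-8,"rx":0,"ry":0,"rz":0},{"dx":0,"dy":0,"dz":-15,"rx":0,"ry":0,"rz":0},{"dx":0,"dy":0,"dz":-25,"rx":0,"ry":0,"rz":0},{"dx":0,"dy":0,"dz":-30,"rx":0,"ry":0,"rz":0},{"dx":0,"dy":0,"dz":-30,"rx":0,"ry":0,"rz":0},{"dx":0,"dy":0,"dz":-30,"rx":0,"ry":0,"rz":0},{"dx":0,"dy":0,"dz":-25,"rx":0,"ry":0,"rz":0},{"dx":0,"dy":0,"dz":-15,"rx":0,"ry":0,"rz":0},{"dx":0,"dy":0,"dz":0,"rx":0,"ry":0,"rz":0}]'
cat > fit.py <<'E'
from h import *
def fitc(x,y,r0=None):
    from scipy.optimize import least_squares
    f=lambda p:np.hypot(x-p[0],y-p[1])-p[2]
    return least_squares(f,[x.mean(),y.mean(),.077],loss='soft_l1',f_scale=.001).x
def rim(P,c=(.5437,.047)):
    q=np.hypot(P[...,0]-c[0],P[...,1]-c[1]);k=(q>.070)&(q<.084)&(abs(P[...,2]-.070)<.003);Q=P[k]
    an=np.degrees(np.arctan2(Q[:,1]-c[1],Q[:,0]-c[0]));print('bins',np.histogram(an,8,(-180,180))[0],'z',np.median(Q[:,2]))
    print('rim',(fitc(Q[:,0],Q[:,1])*1e3).round(1))
    k=(q<.03)&(P[...,2]>.137)&(P[...,2]<.147);Q=P[k];print('tip',len(Q),(Q.mean(0)*1e3).round(1) if len(Q) else '')
E
python3 - <<'E'
from fit import *
z=np.load('w2.npz');rim(cloud(z['d'],z))
z=np.load('s0.npz');rim(cloud(z['d'],optics.camera_model('scene')));rim(cloud(z['d2'],optics.camera_model('side')))
a,d,m=grab('wrist');s=st();Rm=R.from_rotvec(s['eef_rot']).as_matrix();P=cloud(d,m);T=(P-s['eef_pos'])@Rm*1000
k=(np.hypot(T[...,0],T[...,1])<95)&(abs(T[...,2]+16.4)<6);Q=T[k];h=cv2.convexHull(Q[:,:2].astype(np.float32));print(cv2.minEnclosingCircle(h))
A=np.c_[Q[:,:2],np.ones(len(Q))];print(np.linalg.lstsq(A,Q[:,2],rcond=None)[0],s['eef_pos'],s['ft_force'],s['grip_width'])
E
```

```text
time_s: 10.1
eef_pos: [0.6255, 0.3036, 0.1774]
eef_rot: [-3.114, -0.41, -0.004]
ft_force: [0.2, -0.8, -3.6]
grip_width: 0.0601
bins [  0   7 225  60 163 150 223 177] z 0.06945906274387326
rim [541.9  49.5  76.4]
tip 0 
bins [30 28 24 28 28 28 22 31] z 0.07001315941847053
rim [544.2  48.3  76.3]
tip 26 [546.   49.  140.5]
bins [28 37 39 38 32 36 47 36] z 0.06995667120377225
rim [543.5  47.6  76.6]
tip 28 [542.5  48.6 140.8]
((0.8406804203987122, -2.3503477573394775), 80.0696029663086)
[-8.10609830e-04  2.66032992e-03 -1.78538915e+01] [0.62482046 0.30295709 0.17580007] [-0.53843201  0.12211935 -4.74555116] 0.0597300009166151
```

```bash
python3 -m pendant '[{"dx":-7.3,"dy":11.3,"dz":0,"rx":0,"ry":0,"rz":0},{"dx":-14.6,"dy":22.6,"dz":0,"rx":0,"ry":0,"rz":0},{"dx":-18,"dy":27.8,"dz":0,"rx":0,"ry":0,"rz":0},{"dx":-22,"dy":34,"dz":0,"rx":0,"ry":0,"rz":0},{"dx":-22,"dy":34,"dz":0,"rx":0,"ry":0,"rz":0},{"dx":-22,"dy":34,"dz":0,"rx":0,"ry":0,"rz":0},{"dx":-18,"dy":28,"dz":0,"rx":0,"ry":0,"rz":0},{"dx":-14.6,"dy":22.8,"dz":0,"rx":0,"ry":0,"rz":0},{"dx":-7.3,"dy":11.3,"dz":0,"rx":0,"ry":0,"rz":0},{"dx":0,"dy":0,"dz":0,"rx":0,"ry":0,"rz":0},{"dx":0,"dy":0,"dz":0,"rx":0,"ry":0,"rz":0}]'
python3 - <<'E'
from fit import *
s=st();print(s['eef_pos'],s['ft_force'],R.from_rotvec(s['eef_rot']).as_matrix().round(3).tolist())
for n in('scene','side'):
    a,d,m=grab(n);P=cloud(d,m);c=s['eef_pos'];q=np.hypot(P[...,0]-c[0],P[...,1]-c[1]);k=(q<.095)&(abs(P[...,2]-.192)<.006)
    Q=P[k];print(n,len(Q),np.median(Q[:,2]));
    an=np.arctan2(Q[:,1]-c[1],Q[:,0]-c[0]);r=np.hypot(Q[:,0]-c[0],Q[:,1]-c[1]);E=[]
    for t in np.arange(-np.pi,np.pi,.15):
        i=np.where((an>=t)&(an<t+.15))[0]
        if len(i)>3:
            j=i[r[i].argmax()]
            if r[j]>.07:E.append(Q[j,:2])
    E=np.array(E);print(len(E),(fitc(E[:,0],E[:,1])*1e3).round(1))
E
```

```text
time_s: 11.52
eef_pos: [0.5427, 0.0486, 0.1755]
eef_rot: [-3.113, -0.412, -0.001]
ft_force: [-0.6, -0.2, -4.4]
grip_width: 0.0602
[0.54266508 0.04859917 0.17549712] [-0.60079651 -0.19478791 -4.36587579] [[0.966, 0.26, 0.0], [0.26, -0.966, 0.001], [0.001, -0.001, -1.0]]
scene 1359 0.1920263877482269
38 [544.2  50.6  79.7]
side 1626 0.1928357085586162
38 [544.2  50.5  79.6]
```

The cover is about 2.3 mm too far in +y according to both fixed cameras. I'll correct that and lower.

```bash
python3 -m pendant '[{"dx":-0.5,"dy":2,"dz":0,"rx":0,"ry":0,"rz":0},{"dx":0,"dy":0,"dz":10,"rx":0,"ry":0,"rz":0},{"dx":0,"dy":0,"dz":15,"rx":0,"ry":0,"rz":0},{"dx":0,"dy":0,"dz":20,"rx":0,"ry":0,"rz":0},{"dx":0,"dy":0,"dz":20,"rx":0,"ry":0,"rz":0},{"dx":0,"dy":0,"dz":15,"rx":0,"ry":0,"rz":0},{"dx":0,"dy":0,"dz":10,"rx":0,"ry":0,"rz":0},{"dx":0,"dy":0,"dz":8,"rx":0,"ry":0,"rz":0},{"dx":0,"dy":0,"dz":0,"rx":0,"ry":0,"rz":0}]'
python3 -m pendant '[{"dx":0,"dy":0,"dz":4,"rx":0,"ry":0,"rz":0},{"dx":0,"dy":0,"dz":3,"rx":0,"ry":0,"rz":0},{"dx":0,"dy":0,"dz":2,"rx":0,"ry":0,"rz":0},{"dx":0,"dy":0,"dz":2,"rx":0,"ry":0,"rz":0},{"dx":0,"dy":0,"dz":0,"rx":0,"ry":0,"rz":0}]'
```

```text
time_s: 12.75
eef_pos: [0.5423, 0.0451, 0.0771]
eef_rot: [-3.115, -0.41, 0.001]
ft_force: [-0.5, 0.0, -4.1]
grip_width: 0.0599
time_s: 13.38
eef_pos: [0.5424, 0.0451, 0.0663]
eef_rot: [3.115, 0.41, -0.0]
ft_force: [0.2, 1.0, -5.3]
grip_width: 0.0599
```

```bash
python3 -m pendant '[{"dx":0.3,"dy":-1,"dz":0,"rx":0,"ry":0,"rz":0},{"dx":0,"dy":0,"dz":2,"rx":0,"ry":0,"rz":0},{"dx":0,"dy":0,"dz":1.5,"rx":0,"ry":0,"rz":0},{"dx":0,"dy":0,"dz":1,"rx":0,"ry":0,"rz":0},{"dx":0,"dy":0,"dz":0,"rx":0,"ry":0,"rz":0}]'
```

```text
time_s: 14.0
eef_pos: [0.5425, 0.0461, 0.0618]
eef_rot: [-3.115, -0.41, 0.0]
ft_force: [0.5, 0.3, -4.8]
grip_width: 0.0601
```

```bash
python3 -m pendant '[{"dx":0,"dy":0,"dz":1,"rx":0,"ry":0,"rz":0},{"dx":0,"dy":0,"dz":0,"rx":0,"ry":0,"rz":0}]'; python3 -m pendant '[{"dx":0,"dy":0,"dz":1,"rx":0,"ry":0,"rz":0},{"dx":0,"dy":0,"dz":0,"rx":0,"ry":0,"rz":0}]'
```

```text
time_s: 14.25
eef_pos: [0.5427, 0.0462, 0.0614]
eef_rot: [3.114, 0.41, 0.0]
ft_force: [-1.9, -0.8, 2.1]
grip_width: 0.0601
time_s: 14.5
eef_pos: [0.5427, 0.0461, 0.0614]
eef_rot: [3.114, 0.41, 0.001]
ft_force: [-5.7, -1.7, 12.1]
grip_width: 0.0597
```

Run:
```python
from h import *
for n in('scene','side'):
    a,d,m=grab(n);P=cloud(d,m);q=np.hypot(P[...,0]-.543,P[...,1]-.047);k=(q<.078)&(q>.04)&(abs(P[...,2]-.08)<.012);Q=P[k]
    A=np.c_[Q[:,:2]-[.543,.047],np.ones(len(Q))];print(n,len(Q),np.linalg.lstsq(A,Q[:,2],rcond=None)[0].round(4),np.median(Q[:,2]))
```

```text
scene 1037 [ 0.0005 -0.0015  0.0784] 0.0784280539776423
side 1140 [ 0.0032 -0.0056  0.0789] 0.07881294747954648
```

It is seated: contact came at the expected height, the disc top is at 78.5 mm and it is level. I'll release and rise.

```bash
python3 -m pendant '[{"dx":0,"dy":0,"dz":-1.7,"rx":0,"ry":0,"rz":0},{"dx":0,"dy":0,"dz":0,"rx":0,"ry":0,"rz":0},{"dx":0,"dy":0,"dz":0,"rx":0,"ry":0,"rz":0},{"dx":0,"dy":0,"dz":0,"rx":0,"ry":0,"rz":0},{"dx":0,"dy":0,"dz":-4,"rx":0,"ry":0,"rz":0},{"dx":0,"dy":0,"dz":-15,"rx":0,"ry":0,"rz":0},{"dx":0,"dy":0,"dz":-30,"rx":0,"ry":0,"rz":0},{"dx":0,"dy":0,"dz":-30,"rx":0,"ry":0,"rz":0},{"dx":0,"dy":0,"dz":-30,"rx":0,"ry":0,"rz":0},{"dx":0,"dy":0,"dz":-30,"rx":0,"ry":0,"rz":0},{"dx":0,"dy":0,"dz":0,"rx":0,"ry":0,"rz":0}]' -1
python3 - <<'E'
from h import *
for n in('scene','side'):
    a,d,m=grab(n);P=cloud(d,m);q=np.hypot(P[...,0]-.543,P[...,1]-.047);k=(q<.078)&(q>.04)&(abs(P[...,2]-.08)<.012);Q=P[k]
    A=np.c_[Q[:,:2]-[.543,.047],np.ones(len(Q))];print(n,len(Q),np.linalg.lstsq(A,Q[:,2],rcond=None)[0].round(4))
    # crank arm + rack
    k=(P[...,0]>.48)&(P[...,0]<.60)&(abs(P[...,1]+.314)<.05)&(P[...,2]>.009)&(P[...,2]<.019);Q=P[k]
    bright=a[k].min(1)>100;Q=Q[bright];print('arm',len(Q),(Q.mean(0)*1e3).round(1),cv2.minAreaRect((Q[:,:2]*1e3).astype(np.float32)))
    k=(P[...,0]>.45)&(P[...,0]<.72)&(P[...,1]<-.15)&(P[...,1]>-.43)&(abs(P[...,2]-.069)<.003)&(a.max(2)-a.min(2)<40);q=(P[k][:,:2]*1e3).astype(np.float32)
    print('roof',len(q),cv2.boxPoints(cv2.minAreaRect(q)).round().tolist());np.save('roof_'+n,q)
E
```

```text
time_s: 15.98
eef_pos: [0.5443, 0.0468, 0.204]
eef_rot: [3.114, 0.41, 0.009]
ft_force: [-0.5, 0.2, -0.5]
grip_width: 0.0879
scene 1203 [0.0018 0.0011 0.0782]
arm 90 [ 543.1 -309.2   14.1] ((539.4271850585938, -311.0729064941406), (89.59593200683594, 24.38324737548828), 4.620606899261475)
roof 429 [[587.0, -192.0], [587.0, -369.0], [693.0, -369.0], [692.0, -192.0]]
side 1409 [ 0.0035 -0.0044  0.0789]
arm 0 [nan nan nan] ((0.0, 0.0), (0.0, 0.0), 0.0)
roof 85 [[627.0, -194.0], [688.0, -358.0], [728.0, -343.0], [667.0, -179.0]]<stdin>:7: RuntimeWarning: Mean of empty slice.
  ret = um.true_divide(
```

The cover is still seated and level after release. Now a wrist look down on the shaft, for its yaw.

Run:
```python
from fit import *
a,d,m=grab('wrist');np.savez('w5.npz',a=a,d=d,K=m['K'],view=m['view']);P=cloud(d,m)
T=np.linalg.inv(m['view']);print(T.round(3).tolist())
V=np.array(m['view']);K=np.array(m['K'])
def px(p):
    c=V@np.r_[p,1];return K[0,0]*c[0]/-c[2]+K[0,2],K[1,1]*-c[1]/-c[2]+K[1,2]
u,v=px([.543,.048,.12]);print(u,v)
q=np.hypot(P[...,0]-.543,P[...,1]-.048)
for lo,hi in((.096,.104),(.106,.130),(.138,.146)):
    k=(q<.03)&(P[...,2]>lo)&(P[...,2]<hi);print(lo,k.sum(), (P[k].mean(0)*1e3).round(1), cv2.minAreaRect((P[k][:,:2]*1e3).astype(np.float32)) if k.sum() else '')
u,v=int(u),int(v);c=cv2.resize(a[max(0,v-50):v+50,u-70:u+70],None,fx=5,fy=5,interpolation=cv2.INTER_CUBIC);cv2.imwrite('pics/w5.png',c[:,:,::-1])
```

```text
[[0.966, -0.25, -0.071, 0.523], [0.26, 0.929, 0.265, 0.119], [-0.001, -0.275, 0.962, 0.385], [0.0, 0.0, 0.0, 1.0]]
281.6953231563951 205.57517771053236
0.096 2246 [541.7  51.1  98.3] ((542.37255859375, 48.49248123168945), (58.31328201293945, 58.32546615600586), 59.22084045410156)
0.106 247 [539.8  55.  118.4] ((541.4659423828125, 48.21910095214844), (20.30000114440918, 20.459444046020508), 57.289459228515625)
0.138 370 [541.3  48.9 140.5] ((541.4771728515625, 48.67546081542969), (14.648740768432617, 14.529353141784668), 59.014671325683594)
```

View pics/w5.png

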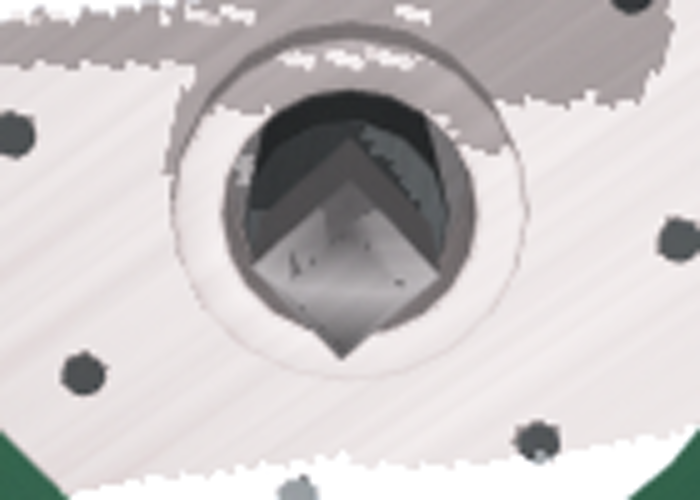

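The square's sides point at about 58° (mod 90) in the world: the depth rectangles give 57 to 59° and the picture's vertices (250,268), (343,357), (440,272), (350,180) give about 58°. Next I move over the grip.

```bash
python3 -m pendant '[{"dx":0,"dy":0,"dz":0,"rx":0,"ry":0,"rz":10.4},{"dx":-4,"dy":20,"dz":0,"rx":0,"ry":0,"rz":0},{"dx":-7,"dy":40,"dz":0,"rx":0,"ry":0,"rz":0},{"dx":-9,"dy":50,"dz":0,"rx":0,"ry":0,"rz":0},{"dx":-9,"dy":50,"dz":0,"rx":0,"ry":0,"rz":0},{"dx":-9,"dy":50,"dz":0,"rx":0,"ry":0,"rz":0},{"dx":-9,"dy":50,"dz":0,"rx":0,"ry":0,"rz":0},{"dx":-9,"dy":50,"dz":0,"rx":0,"ry":0,"rz":0},{"dx":-6,"dy":32,"dz":0,"rx":0,"ry":0,"rz":0},{"dx":-3,"dy":16,"dz":0,"rx":0,"ry":0,"rz":0},{"dx":0,"dy":0,"dz":0,"rx":0,"ry":0,"rz":0},{"dx":0,"dy":0,"dz":0,"rx":0,"ry":0,"rz":0}]'
cat > crank.py <<'E'
from h import *
def look(tag,save=False):
    s=st();a,d,m=grab('wrist',tag+'.png' if save else None);np.savez(tag+'.npz',a=a,d=d,K=m['K'],view=m['view']);P=cloud(d,m);ai=a.astype(int)
    Rm=R.from_rotvec(s['eef_rot']).as_matrix();print('tcp',s['eef_pos'].round(4),'yaw',np.degrees(np.arctan2(Rm[1,0],Rm[0,0])).round(2))
    red=(ai[...,0]>70)&(ai[...,1]<ai[...,0]*.45)&(ai[...,2]<ai[...,0]*.45)&(P[...,2]>.07)&(P[...,2]<.095)
    red&=np.hypot(P[...,0]-s['eef_pos'][0],P[...,1]-s['eef_pos'][1])<.18
    Q=P[red];c,r=cv2.minEnclosingCircle((Q[:,:2]*1e3).astype(np.float32)) if len(Q) else ((0,0),0)
    print('grip',len(Q),np.round(c,1),round(r,1),'ztop',np.percentile(Q[:,2],95).round(4) if len(Q) else '')
    return s,a,P
def box(P,k,lab):
    q=(P[k][:,:2]*1e3).astype(np.float32);b=cv2.minAreaRect(q);print(lab,k.sum(),np.round(b[0],1),np.round(b[1],1),round(b[2],1),'z',np.median(P[k][:,2]).round(4))
E
python3 - <<'E'
from crank import *
s,a,P=look('w6',True)
q=P[...,1]+.31;k=(abs(q)<.03)&(P[...,0]>.528)&(P[...,0]<.585)&(abs(P[...,2]-.014)<.004);box(P,k,'arm')
k=(abs(P[...,2]-.069)<.004)&(P[...,0]>.56)&(P[...,0]<.72)&(P[...,1]>-.42)&(P[...,1]<-.17);box(P,k,'roof')
E
```

```text
time_s: 17.62
eef_pos: [0.507, -0.3137, 0.2005]
eef_rot: [-3.138, -0.13, 0.0]
ft_force: [-0.1, 0.4, -0.6]
grip_width: 0.0877
tcp [ 0.507  -0.3137  0.2005] yaw 4.74
grip 751 [ 506.9 -314.8] 13.8 ztop 0.0847
arm 1216 [ 556.7 -307.5] [60.3 24.1] 8.3 z 0.0137
roof 8602 [ 638.5 -279.6] [175.4 101.3] 89.7 z 0.0672
```

View pics/w6.png

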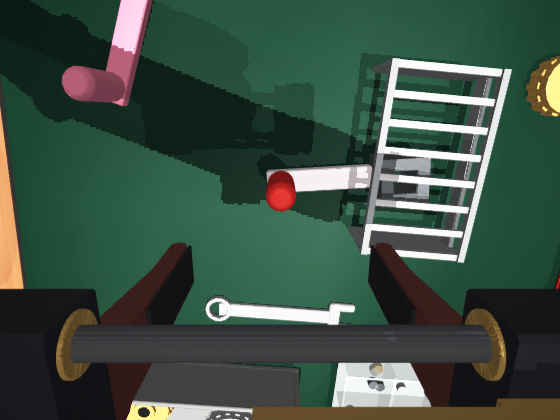

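The wrist view shows the red grip at (281,190), with its arm running right under the rack to the steel hub at (410,175). The pink crank at (100,75) is the look-alike and the wrench at (280,310) is clear. I'll align the yaw to about 8.3°, descend and grip.

```bash
python3 -m pendant '[{"dx":0,"dy":0,"dz":20,"rx":0,"ry":0,"rz":-3.5},{"dx":0,"dy":0,"dz":40,"rx":0,"ry":0,"rz":0},{"dx":0,"dy":0,"dz":45,"rx":0,"ry":0,"rz":0},{"dx":0,"dy":0,"dz":40,"rx":0,"ry":0,"rz":0},{"dx":0,"dy":0,"dz":25,"rx":0,"ry":0,"rz":0},{"dx":0,"dy":0,"dz":12,"rx":0,"ry":0,"rz":0},{"dx":0,"dy":0,"dz":8,"rx":0,"ry":0,"rz":0},{"dx":0,"dy":0,"dz":0,"rx":0,"ry":0,"rz":0}]'
python3 -m pendant '[{"dx":0,"dy":0,"dz":0,"rx":0,"ry":0,"rz":0},{"dx":0,"dy":0,"dz":0,"rx":0,"ry":0,"rz":0},{"dx":0,"dy":0,"dz":0,"rx":0,"ry":0,"rz":0},{"dx":0,"dy":0,"dz":0,"rx":0,"ry":0,"rz":0},{"dx":0,"dy":0,"dz":0,"rx":0,"ry":0,"rz":0},{"dx":0,"dy":0,"dz":0,"rx":0,"ry":0,"rz":0},{"dx":0,"dy":0,"dz":0,"rx":0,"ry":0,"rz":0},{"dx":0,"dy":0,"dz":0,"rx":0,"ry":0,"rz":0}]' 1
```

```text
time_s: 18.68
eef_pos: [0.5069, -0.3157, 0.011]
eef_rot: [3.134, 0.223, 0.001]
ft_force: [0.8, -0.4, -0.5]
grip_width: 0.0879
time_s: 19.68
eef_pos: [0.5067, -0.3159, 0.0107]
eef_rot: [3.134, 0.222, 0.001]
ft_force: [1.8, -0.0, -2.0]
grip_width: 0.0274
```

```bash
python3 -m pendant '[{"dx":-4,"dy":0,"dz":0,"rx":0,"ry":0,"rz":0},{"dx":-8,"dy":0,"dz":0,"rx":0,"ry":0,"rz":0},{"dx":-12,"dy":0,"dz":0,"rx":0,"ry":0,"rz":0},{"dx":-14,"dy":0,"dz":0,"rx":0,"ry":0,"rz":0},{"dx":-14,"dy":0,"dz":0,"rx":0,"ry":0,"rz":0},{"dx":-14,"dy":0,"dz":0,"rx":0,"ry":0,"rz":0},{"dx":-14,"dy":0,"dz":0,"rx":0,"ry":0,"rz":0},{"dx":-14,"dy":0,"dz":0,"rx":0,"ry":0,"rz":0},{"dx":-12,"dy":0,"dz":0,"rx":0,"ry":0,"rz":0},{"dx":-8,"dy":0,"dz":0,"rx":0,"ry":0,"rz":0},{"dx":-4,"dy":0,"dz":0,"rx":0,"ry":0,"rz":0},{"dx":0,"dy":0,"dz":0,"rx":0,"ry":0,"rz":0}]'
python3 - <<'E'
from crank import *
s=st();print(s['joint_positions'],s['ft_force'],s['grip_width'])
a,d,m=grab('wrist');P=cloud(d,m);Rm=R.from_rotvec(s['eef_rot']).as_matrix();T=(P-s['eef_pos'])@Rm*1e3
k=(abs(P[...,2]-.05)<.005)&(abs(T[...,1])<60)&(T[...,0]>70)&(T[...,0]<160);box(P,k,'hubtop')
for n in('scene','side'):
    a,d,m=grab(n);P=cloud(d,m);k=(np.hypot(P[...,0]-.505,P[...,1]+.314)<.05)&(abs(P[...,2]-.05)<.006);box(P,k,n+' hubtop')
E
```

```text
time_s: 21.18
eef_pos: [0.3887, -0.3327, 0.0107]
eef_rot: [-3.134, -0.221, 0.002]
ft_force: [-2.2, -0.9, 2.7]
grip_width: 0.0279
[ 0.91875108  0.51870336 -0.41255818  2.06220415  0.34666683  0.62770085
  0.41168328] [-2.19422835 -0.85422047  2.70648599] 0.02788667763613662
hubtop 5188 [ 500.9 -316. ] [34.6 47. ] 7.9 z 0.0496
scene hubtop 137 [ 508.1 -315.3] [52.4 49.2] 9.1 z 0.05
side hubtop 130 [ 509.7 -316.7] [45.4 54.4] 7.1 z 0.0505
```

The crank came straight out. The hub is at about (508, -315) mm, so its rear edge is at about 532 mm and the rack front at 588 mm. I'll release, rise, and move over the hub with the jaws turned 90°.

```bash
python3 -m pendant '[{"dx":0,"dy":0,"dz":0,"rx":0,"ry":0,"rz":0},{"dx":0,"dy":0,"dz":0,"rx":0,"ry":0,"rz":0},{"dx":0,"dy":0,"dz":0,"rx":0,"ry":0,"rz":0},{"dx":0,"dy":0,"dz":0,"rx":0,"ry":0,"rz":0},{"dx":0,"dy":0,"dz":-5,"rx":0,"ry":0,"rz":0},{"dx":0,"dy":0,"dz":-25,"rx":0,"ry":0,"rz":0},{"dx":0,"dy":0,"dz":-50,"rx":0,"ry":0,"rz":0},{"dx":0,"dy":0,"dz":-50,"rx":0,"ry":0,"rz":0},{"dx":25,"dy":0,"dz":-40,"rx":0,"ry":0,"rz":0},{"dx":40,"dy":0,"dz":-10,"rx":0,"ry":0,"rz":0},{"dx":30,"dy":0,"dz":0,"rx":0,"ry":0,"rz":0},{"dx":15,"dy":0,"dz":0,"rx":0,"ry":0,"rz":0}]' -1
python3 -m pendant '[{"dx":0,"dy":0,"dz":0,"rx":0,"ry":0,"rz":10},{"dx":0,"dy":0,"dz":0,"rx":0,"ry":0,"rz":10},{"dx":0,"dy":0,"dz":0,"rx":0,"ry":0,"rz":10},{"dx":0,"dy":0,"dz":0,"rx":0,"ry":0,"rz":10},{"dx":0,"dy":0,"dz":0,"rx":0,"ry":0,"rz":10},{"dx":0,"dy":0,"dz":0,"rx":0,"ry":0,"rz":10},{"dx":0,"dy":0,"dz":0,"rx":0,"ry":0,"rz":10},{"dx":0,"dy":0,"dz":0,"rx":0,"ry":0,"rz":10},{"dx":0,"dy":0,"dz":0,"rx":0,"ry":0,"rz":10},{"dx":0,"dy":0,"dz":0,"rx":0,"ry":0,"rz":0}]'
python3 - <<'E'
from crank import *
s,a,P=look('w7',True);print(s['joint_positions'].round(2))
k=(np.hypot(P[...,0]-.507,P[...,1]+.315)<.05)&(abs(P[...,2]-.05)<.005);box(P,k,'hubtop')
Rm=R.from_rotvec(s['eef_rot']).as_matrix();c=np.array([.507,-.315,0]);q=(P[k].mean(0)-s['eef_pos'])@Rm;print(q)
E
```

```text
time_s: 22.82
eef_pos: [0.4999, -0.3163, 0.191]
eef_rot: [-3.133, -0.224, -0.001]
ft_force: [-1.1, 0.5, -0.7]
grip_width: 0.0878
time_s: 24.08
eef_pos: [0.4978, -0.3171, 0.1905]
eef_rot: [2.373, -2.057, -0.001]
ft_force: [-0.8, 0.0, -0.0]
grip_width: 0.0878
tcp [ 0.4978 -0.3171  0.1905] yaw -81.84
grip 696 [ 389.4 -332. ] 13.8 ztop 0.085
[ 0.63  0.36 -0.21  1.76  0.09  1.03 -1.04]
hubtop 1894 [ 507.8 -314.9] [45.6 46. ] 8.0 z 0.05
[-0.00073424 -0.01099994  0.14054545]
```

View pics/w7.png

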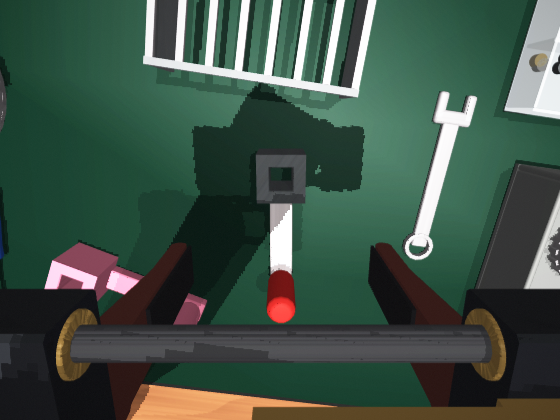

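The wrist view shows the dark hub with its bore at (281,177), arm and red grip (281,305) lying flat, clear of the rack. I'll descend and grip the hub.

```bash
python3 -m pendant '[{"dx":-0.7,"dy":0,"dz":25,"rx":0,"ry":0,"rz":0},{"dx":0,"dy":0,"dz":45,"rx":0,"ry":0,"rz":0},{"dx":0,"dy":0,"dz":45,"rx":0,"ry":0,"rz":0},{"dx":0,"dy":0,"dz":40,"rx":0,"ry":0,"rz":0},{"dx":0,"dy":0,"dz":22,"rx":0,"ry":0,"rz":0},{"dx":0,"dy":0,"dz":12,"rx":0,"ry":0,"rz":0},{"dx":0,"dy":0,"dz":8,"rx":0,"ry":0,"rz":0},{"dx":0,"dy":0,"dz":0,"rx":0,"ry":0,"rz":0}]'
python3 -m pendant '[{"dx":0,"dy":0,"dz":0,"rx":0,"ry":0,"rz":0},{"dx":0,"dy":0,"dz":0,"rx":0,"ry":0,"rz":0},{"dx":0,"dy":0,"dz":0,"rx":0,"ry":0,"rz":0},{"dx":0,"dy":0,"dz":0,"rx":0,"ry":0,"rz":0},{"dx":0,"dy":0,"dz":0,"rx":0,"ry":0,"rz":0},{"dx":0,"dy":0,"dz":0,"rx":0,"ry":0,"rz":0},{"dx":0,"dy":0,"dz":0,"rx":0,"ry":0,"rz":0}]' 1
```

```text
time_s: 25.12
eef_pos: [0.4986, -0.3165, -0.0062]
eef_rot: [-2.373, 2.058, -0.0]
ft_force: [-1.1, 0.5, 0.5]
grip_width: 0.0875
time_s: 26.0
eef_pos: [0.4986, -0.3166, -0.0062]
eef_rot: [2.373, -2.059, 0.001]
ft_force: [0.1, -0.7, 1.8]
grip_width: 0.0456
```

```bash
python3 -m pendant '[{"dx":0,"dy":0,"dz":-6,"rx":0,"ry":0,"rz":0},{"dx":0,"dy":0,"dz":-12,"rx":0,"ry":0,"rz":0},{"dx":0,"dy":0,"dz":-22,"rx":0,"ry":0,"rz":0},{"dx":0,"dy":0,"dz":-30,"rx":0,"ry":0,"rz":0},{"dx":0,"dy":0,"dz":-35,"rx":0,"ry":0,"rz":0},{"dx":0,"dy":0,"dz":-35,"rx":0,"ry":0,"rz":0},{"dx":0,"dy":0,"dz":-25,"rx":0,"ry":0,"rz":0},{"dx":0,"dy":0,"dz":-15,"rx":0,"ry":0,"rz":0},{"dx":0,"dy":0,"dz":0,"rx":0,"ry":0,"rz":0},{"dx":0,"dy":0,"dz":0,"rx":0,"ry":0,"rz":0}]'
cat > held.py <<'E'
from crank import *
s=st();a,d,m=grab('wrist');P=cloud(d,m);Rm=R.from_rotvec(s['eef_rot']).as_matrix();T=(P-s['eef_pos'])@Rm*1e3
k=(abs(T[...,0])<30)&(T[...,1]>-40)&(T[...,1]<15)&(abs(T[...,2]+56)<7);Q=T[k];A=np.c_[Q[:,:2],np.ones(len(Q))]
print('hub top, tool mm: slopes',np.linalg.lstsq(A,Q[:,2],rcond=None)[0].round(3),cv2.minAreaRect(Q[:,:2].astype(np.float32)),len(Q));print(s['eef_pos'],s['ft_force'],s['grip_width'])
c0=s['eef_pos'];z0=c0[2]+.056
for n in('scene','side'):
    a,d,m=grab(n);P=cloud(d,m);ai=a.astype(int);red=(ai[...,0]>100)&(ai[...,1]<60)&(ai[...,2]<60)&(np.hypot(P[...,0]-c0[0],P[...,1]-c0[1])<.2)&(P[...,2]>.1);Q=P[red]
    print(n,'grip ztop',np.percentile(Q[:,2],95) if len(Q) else None,'expected',c0[2]+.0062+.084)
    t=red&(P[...,2]>c0[2]+.0062+.077)
    if t.sum()>4: print(cv2.minEnclosingCircle((P[t][:,:2]*1e3).astype(np.float32)))
E
python3 held.py
```

```text
time_s: 27.25
eef_pos: [0.4976, -0.3159, 0.1724]
eef_rot: [2.372, -2.059, -0.003]
ft_force: [0.5, 0.8, -5.8]
grip_width: 0.0455
hub top, tool mm: slopes [ 1.0000e-03 -1.6000e-02 -5.6118e+01] ((-0.005886077880859375, -10.349992752075195), (59.988792419433594, 44.817474365234375), 0.4136628806591034) 10830
[ 0.49755212 -0.31587207  0.17241428] [ 0.54203873  0.75003166 -5.83815451] 0.04554059695742871
scene grip ztop 0.26612173641944514 expected 0.2626142751543803
((452.55621337890625, -311.37030029296875), 76.90826416015625)
side grip ztop 0.26358896966189727 expected 0.2626142751543803
((388.56915283203125, -328.06951904296875), 12.673115730285645)
```

The crank is held level with no slip. I'll turn it -50° to the shaft's yaw (crank at 58°) and carry it over.

```bash
python3 -m pendant '[{"dx":0,"dy":0,"dz":0,"rx":0,"ry":0,"rz":-5},{"dx":0,"dy":0,"dz":0,"rx":0,"ry":0,"rz":-8},{"dx":0,"dy":0,"dz":0,"rx":0,"ry":0,"rz":-8},{"dx":0,"dy":0,"dz":0,"rx":0,"ry":0,"rz":-8},{"dx":0,"dy":0,"dz":0,"rx":0,"ry":0,"rz":-8},{"dx":0,"dy":0,"dz":0,"rx":0,"ry":0,"rz":-8},{"dx":0,"dy":0,"dz":0,"rx":0,"ry":0,"rz":-5},{"dx":0,"dy":0,"dz":0,"rx":0,"ry":0,"rz":0}]'
python3 -m pendant '[{"dx":-7,"dy":-15,"dz":0,"rx":0,"ry":0,"rz":0},{"dx":-14,"dy":-30,"dz":0,"rx":0,"ry":0,"rz":0},{"dx":-19,"dy":-40,"dz":0,"rx":0,"ry":0,"rz":0},{"dx":-19,"dy":-40,"dz":0,"rx":0,"ry":0,"rz":0},{"dx":-19,"dy":-40,"dz":0,"rx":0,"ry":0,"rz":0},{"dx":-19,"dy":-40,"dz":0,"rx":0,"ry":0,"rz":0},{"dx":-19,"dy":-40,"dz":0,"rx":0,"ry":0,"rz":0},{"dx":-17,"dy":-35,"dz":0,"rx":0,"ry":0,"rz":0},{"dx":-13,"dy":-27,"dz":0,"rx":0,"ry":0,"rz":0},{"dx":-8,"dy":-16,"dz":0,"rx":0,"ry":0,"rz":0},{"dx":0,"dy":0,"dz":0,"rx":0,"ry":0,"rz":0},{"dx":0,"dy":0,"dz":0,"rx":0,"ry":0,"rz":0}]'
python3 - <<'E'
from h import *
s=st();Rm=R.from_rotvec(s['eef_rot']).as_matrix();print(s['eef_pos'],'yaw',np.degrees(np.arctan2(Rm[1,0],Rm[0,0])),s['joint_positions'].round(2),s['ft_force'])
for n in('scene','side'):
    a,d,m=grab(n);P=cloud(d,m);c=np.array([.542,.0477])
    q=np.hypot(P[...,0]-c[0],P[...,1]-c[1]);k=(q<.05)&(abs(P[...,2]-.228)<.006);r=cv2.minAreaRect((P[k][:,:2]*1e3).astype(np.float32)) if k.sum()>3 else None;print(n,'hubtop',k.sum(),r)
    k=(q<.025)&(P[...,2]>.104)&(P[...,2]<.146);print('shaft',k.sum())
    V=np.array(m['view']);K=np.array(m['K']);w=V@[.542,.0477,.16,1];u=int(K[0,0]*w[0]/-w[2]+K[0,2]);v=int(K[1,1]*w[1]/w[2]+K[1,2]);cr=a[v-45:v+45,u-50:u+50];cv2.imwrite('pics/t_%s.png'%n,cv2.resize(cr,(400,360),interpolation=cv2.INTER_CUBIC)[:,:,::-1])
cv2.imwrite('pics/pre.png',np.hstack([cv2.imread('pics/t_scene.png'),cv2.imread('pics/t_side.png')]))
E
```

```text
time_s: 28.4
eef_pos: [0.4981, -0.3162, 0.1729]
eef_rot: [-3.02, 0.865, 0.002]
ft_force: [-0.2, -0.4, -5.8]
grip_width: 0.0454
time_s: 29.9
eef_pos: [0.5382, 0.0377, 0.1735]
eef_rot: [3.019, -0.866, -0.0]
ft_force: [-0.2, -0.1, -6.1]
grip_width: 0.0456
[0.5382377  0.03770258 0.1734821 ] yaw -32.00651595635818 [ 0.26  0.33 -0.54  1.88  0.21  0.98 -0.93] [-0.18771789 -0.07521779 -6.12823291]
scene hubtop 182 ((547.3768920898438, 49.255165100097656), (42.170372009277344, 65.44551086425781), 58.8553466796875)
shaft 82
side hubtop 210 ((545.4847412109375, 48.053741455078125), (42.35966491699219, 65.05178833007812), 56.97385787963867)
shaft 109
```

View pics/pre.png

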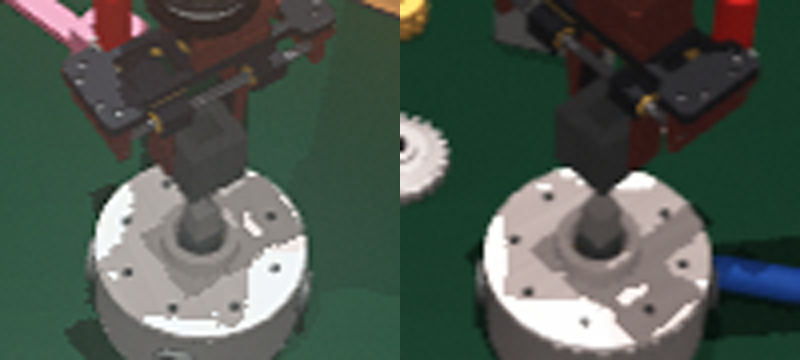

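The view shows the hub level above the square end, with its corner over the shaft's corner at (203,205)/(602,200), so the yaw matches. I'll refine the offset in the same camera frame, by comparing the hub's faces with the shaft's flats.

```bash
cat > face.py <<'E'
from h import *
s=st();Rm=R.from_rotvec(s['eef_rot']).as_matrix();hb=s['eef_pos'][2]+.0062
t=np.radians(58.2);e=np.array([np.cos(t),np.sin(t)]);f=np.array([-e[1],e[0]])
c=np.array([.5435,.048]);print(s['eef_pos'])
for n in('scene','side'):
    a,d,m=grab(n);P=cloud(d,m).reshape(-1,3);xy=P[:,:2]-c;E=xy@e*1e3;F=xy@f*1e3;z=P[:,2]
    # edge-preserving: print plane fits by window
    sg=1 if n=='side' else -1
    def rep(l,U,W,k,half,lim):
        k=k&(U>half-6)&(U<half+7)&(abs(W)<lim)
        if k.sum()>4:
            A=np.c_[W[k],np.ones(k.sum())];co=np.linalg.lstsq(A,U[k],rcond=None)[0];print(n,l,k.sum(),'med',np.median(U[k]).round(2),'fit',co.round(3),'sd',U[k].std().round(2))
        else:print(n,l,k.sum())
    hz=(z>hb+.004)&(z<hb+.045);sz=(z>.105)&(z<.130)
    rep('hub e',E,F,hz,23,16);rep('shaft e',E,F,sz,10,7)
    hz2=(z>hb+.002)&(z<hb+.012);rep('hub f',sg*F,E,hz2,23,18);rep('shaft f',sg*F,E,sz,10,7)
E
python3 face.py
```

```text
[0.53829985 0.03744363 0.17346648]
scene hub e 73 med 20.52 fit [-8.0000e-03  2.0391e+01] sd 1.32
scene shaft e 20 med 9.22 fit [-0.016  8.907] sd 1.63
scene hub f 9 med 25.25 fit [ 0.06  24.736] sd 0.92
scene shaft f 10 med 9.33 fit [0.026 9.166] sd 1.02
side hub e 83 med 20.53 fit [1.5000e-02 2.0382e+01] sd 0.91
side shaft e 21 med 9.24 fit [0.02  9.063] sd 1.28
side hub f 15 med 20.22 fit [6.0000e-03 1.9984e+01] sd 0.9
side shaft f 20 med 8.83 fit [0.021 8.849] sd 0.98
```

The cameras and the robot estimate agree: shift +1.6 mm along the crank's x and +2.1 mm along its y. I'll apply that and lower to just above the tip.

```bash
python3 -m pendant '[{"dx":-2.1,"dy":-1.6,"dz":0,"rx":0,"ry":0,"rz":0},{"dx":0,"dy":0,"dz":8,"rx":0,"ry":0,"rz":0},{"dx":0,"dy":0,"dz":12,"rx":0,"ry":0,"rz":0},{"dx":0,"dy":0,"dz":8,"rx":0,"ry":0,"rz":0},{"dx":0,"dy":0,"dz":4,"rx":0,"ry":0,"rz":0},{"dx":0,"dy":0,"dz":0,"rx":0,"ry":0,"rz":0},{"dx":0,"dy":0,"dz":0,"rx":0,"ry":0,"rz":0}]'; python3 face.py
```

```text
time_s: 30.98
eef_pos: [0.5377, 0.0419, 0.1419]
eef_rot: [-3.02, 0.863, -0.001]
ft_force: [0.5, -0.4, -5.1]
grip_width: 0.046
[0.5377373  0.04185954 0.14193264]
scene hub e 71 med 24.0 fit [5.0000e-03 2.3882e+01] sd 1.38
scene shaft e 12 med 9.98 fit [-0.132 10.257] sd 2.25
scene hub f 10 med 21.63 fit [1.2000e-02 2.1286e+01] sd 0.78
scene shaft f 6 med 10.69 fit [ 0.085 11.404] sd 2.09
side hub e 84 med 23.57 fit [2.0000e-02 2.3638e+01] sd 1.35
side shaft e 14 med 8.55 fit [-2.000e-03  8.986e+00] sd 1.75
side hub f 11 med 21.57 fit [ 0.047 21.749] sd 1.12
side shaft f 15 med 8.87 fit [-0.016  9.639] sd 2.03
```

```bash
python3 -m pendant '[{"dx":0,"dy":1.5,"dz":0,"rx":0,"ry":0,"rz":0},{"dx":0,"dy":0,"dz":4,"rx":0,"ry":0,"rz":0},{"dx":0,"dy":0,"dz":4,"rx":0,"ry":0,"rz":0},{"dx":0,"dy":0,"dz":3,"rx":0,"ry":0,"rz":0},{"dx":0,"dy":0,"dz":0,"rx":0,"ry":0,"rz":0},{"dx":0,"dy":0,"dz":0,"rx":0,"ry":0,"rz":0}]'; python3 -m pendant '[{"dx":0,"dy":0,"dz":3,"rx":0,"ry":0,"rz":0},{"dx":0,"dy":0,"dz":2,"rx":0,"ry":0,"rz":0},{"dx":0,"dy":0,"dz":0,"rx":0,"ry":0,"rz":0}]'; python3 face.py
```

```text
time_s: 31.82
eef_pos: [0.5367, 0.0405, 0.1307]
eef_rot: [-3.021, 0.863, -0.0]
ft_force: [0.0, 0.1, -5.2]
grip_width: 0.0461
time_s: 32.2
eef_pos: [0.5365, 0.0404, 0.1254]
eef_rot: [3.02, -0.863, -0.001]
ft_force: [0.3, 0.3, -5.1]
grip_width: 0.0456
[0.53649687 0.04040833 0.12544334]
scene hub e 68 med 22.03 fit [-1.4000e-02  2.2117e+01] sd 1.46
scene shaft e 3
scene hub f 10 med 21.59 fit [-0.032 21.771] sd 1.09
scene shaft f 0
side hub e 84 med 21.64 fit [1.1000e-02 2.1683e+01] sd 1.01
side shaft e 4
side hub f 15 med 22.28 fit [-0.028 22.324] sd 0.98
side shaft f 1
```

```bash
python3 -m pendant '[{"dx":0.5,"dy":-0.2,"dz":0,"rx":0,"ry":0,"rz":0},{"dx":0,"dy":0,"dz":2,"rx":0,"ry":0,"rz":0},{"dx":0,"dy":0,"dz":2,"rx":0,"ry":0,"rz":0},{"dx":0,"dy":0,"dz":0,"rx":0,"ry":0,"rz":0}]'; python3 -m pendant '[{"dx":0,"dy":0,"dz":2,"rx":0,"ry":0,"rz":0},{"dx":0,"dy":0,"dz":2,"rx":0,"ry":0,"rz":0},{"dx":0,"dy":0,"dz":0,"rx":0,"ry":0,"rz":0}]'
```

```text
time_s: 32.8
eef_pos: [0.537, 0.0403, 0.1214]
eef_rot: [3.021, -0.863, -0.001]
ft_force: [-0.7, -0.0, -6.2]
grip_width: 0.046
time_s: 33.17
eef_pos: [0.537, 0.0403, 0.1175]
eef_rot: [3.02, -0.863, -0.001]
ft_force: [-0.9, -0.7, -5.6]
grip_width: 0.0458
```

It is on the straight part with no side force. I'll continue to the shoulder.

```bash
python3 -m pendant '[{"dx":0,"dy":0,"dz":4,"rx":0,"ry":0,"rz":0},{"dx":0,"dy":0,"dz":4,"rx":0,"ry":0,"rz":0},{"dx":0,"dy":0,"dz":4,"rx":0,"ry":0,"rz":0},{"dx":0,"dy":0,"dz":0,"rx":0,"ry":0,"rz":0}]'; python3 -m pendant '[{"dx":0,"dy":0,"dz":4,"rx":0,"ry":0,"rz":0},{"dx":0,"dy":0,"dz":3,"rx":0,"ry":0,"rz":0},{"dx":0,"dy":0,"dz":2,"rx":0,"ry":0,"rz":0},{"dx":0,"dy":0,"dz":0,"rx":0,"ry":0,"rz":0}]'
```

```text
time_s: 33.67
eef_pos: [0.5368, 0.0403, 0.1052]
eef_rot: [3.02, -0.863, -0.001]
ft_force: [0.3, 0.0, -6.1]
grip_width: 0.0459
time_s: 34.17
eef_pos: [0.5371, 0.0404, 0.0965]
eef_rot: [3.021, -0.863, -0.0]
ft_force: [-0.2, -0.7, -4.9]
grip_width: 0.0455
```

```bash
python3 -m pendant '[{"dx":0,"dy":0,"dz":1.5,"rx":0,"ry":0,"rz":0},{"dx":0,"dy":0,"dz":0,"rx":0,"ry":0,"rz":0}]'; python3 -m pendant '[{"dx":0,"dy":0,"dz":1.2,"rx":0,"ry":0,"rz":0},{"dx":0,"dy":0,"dz":0,"rx":0,"ry":0,"rz":0}]'
```

```text
time_s: 34.42
eef_pos: [0.5372, 0.0403, 0.0951]
eef_rot: [3.021, -0.863, -0.0]
ft_force: [0.1, 0.8, -6.0]
grip_width: 0.0456
time_s: 34.67
eef_pos: [0.5373, 0.0404, 0.0948]
eef_rot: [3.02, -0.863, 0.001]
ft_force: [-3.6, -1.6, 4.8]
grip_width: 0.0457
```

Contact came at exactly the shoulder height (hub bottom at 101.0 mm). I'll release and rise, then check.

```bash
python3 -m pendant '[{"dx":0,"dy":0,"dz":-0.7,"rx":0,"ry":0,"rz":0},{"dx":0,"dy":0,"dz":0,"rx":0,"ry":0,"rz":0},{"dx":0,"dy":0,"dz":0,"rx":0,"ry":0,"rz":0},{"dx":0,"dy":0,"dz":0,"rx":0,"ry":0,"rz":0},{"dx":0,"dy":0,"dz":0,"rx":0,"ry":0,"rz":0},{"dx":0,"dy":0,"dz":-8,"rx":0,"ry":0,"rz":0},{"dx":0,"dy":0,"dz":-25,"rx":0,"ry":0,"rz":0},{"dx":0,"dy":0,"dz":-35,"rx":0,"ry":0,"rz":0},{"dx":0,"dy":0,"dz":-35,"rx":0,"ry":0,"rz":0},{"dx":0,"dy":0,"dz":-35,"rx":0,"ry":0,"rz":0},{"dx":0,"dy":0,"dz":0,"rx":0,"ry":0,"rz":0}]' -1
python3 - <<'E'
from h import *
s=st();print(s['eef_pos'],s['ft_force'])
c=(.5435,.048)
for n in('wrist','scene','side'):
    a,d,m=grab(n,'end_%s.png'%n);P=cloud(d,m);q=np.hypot(P[...,0]-c[0],P[...,1]-c[1])
    for l,k,z0 in(('hubtop',(q<.034)&(q>.012)&(abs(P[...,2]-.151)<.005),.151),('disc',(q<.078)&(q>.04)&(abs(P[...,2]-.078)<.006),.078)):
        Q=P[k];A=np.c_[Q[:,:2]-c,np.ones(len(Q))];print(n,l,len(Q),(Q.mean(0)*1e3).round(1),np.linalg.lstsq(A,Q[:,2],rcond=None)[0].round(4) if len(Q)>5 else '')
E
python3 - <<'E'
import cv2,numpy as np
cv2.imwrite('pics/end.png',np.hstack([cv2.resize(cv2.imread('pics/end_%s.png'%n),(400,300)) for n in('scene','side')]))
E
```

```text
time_s: 36.05
eef_pos: [0.5391, 0.0409, 0.236]
eef_rot: [-3.019, 0.863, -0.009]
ft_force: [0.4, 0.4, 0.1]
grip_width: 0.0883
[0.53906361 0.0409182  0.23596056] [0.36631854 0.41750235 0.09921264]
wrist hubtop 2605 [542.1  49.5 150.9] [-0.0023  0.0012  0.1509]
wrist disc 13132 [548.9  56.8  78. ] [-0.002   0.0011  0.078 ]
scene hubtop 176 [544.5  48.5 151.1] [-0.006  -0.0033  0.1511]
scene disc 1044 [555.8  54.8  78.4] [ 0.0016 -0.0006  0.0784]
side hubtop 210 [543.3  48.7 151.4] [-0.0021 -0.0173  0.1514]
side disc 1144 [541.1  64.6  78.8] [ 0.0018 -0.0067  0.0789]
```

View pics/end.png

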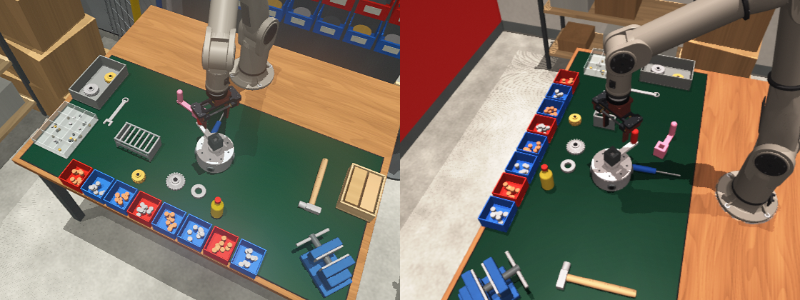

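The final view shows the cover on the housing at (214,155)/(618,172), the crank's hub on the shaft, and the other parts where they were. The hub top is at 151 mm and the disc at 78 mm, both level. I'm handing the job in.

```bash
python3 -c "from rig import workorder;print(workorder.job_done())"
```

```text
the job is handed in; nothing more can be done
None
```

The job is done and was handed in at about 36 s. The cover went on first and was let go. The red-gripped crank was then pulled out by its grip, released flat on the bench, re-gripped by the hub, turned 50° to match the square and lowered onto the shoulder.

**Last checks:**
- **Crank:** the wrist camera puts the hub top at 150.9 mm and the fixed cameras at 151.1 and 151.4 mm, against 151 mm expected. It is level within about 1°, and contact came at the shoulder height.
- **Cover:** the disc top measured 78.0 to 78.9 mm, against 78 mm expected, and is level.
- **Gripper:** it is open and clear, with near-zero force.
- **Other parts:** they look undisturbed in both fixed views, judged by eye only.

**What failed or disagreed:**
- The first move was refused because I left keys out of the rows; nothing moved.
- The first grasp of the cover closed above the collar without touching it. The wrist camera put the fingertips about 24 mm behind the reported TCP, so I went lower from then on.
- The wrist and fixed cameras disagreed by about 2 mm sideways. I settled the fits by comparing parts within the same camera view.

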